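Put the mixed-up lids back on their own boxes

TASK

Customers have mixed up the lids of the three wooden boxes on the market stall. Put each lid back on the box of its own outline (round on round, square on square, oblong on oblong), seated flat with its plug in the mouth and turned so that its sides run with the box's sides; the bare palm mat is free to put a lid down on meanwhile. Leave the bottle gourd, the amber bottle and the coconut cup standing where they are.

Things in the scene. Friction and masses are not known exactly. Their poses are not given: they have to be found in the camera images.
- lid_round_knob (a point): The round lid, a disc 88 mm wide. Point: centre of the knob's grip band, on the axis, 36 mm above the plate's underside (so 36 mm above the top of the box it lies on); z up. Round knob 25 mm wide, band 17-35 mm above the plate's top. Plate 10 mm thick; under it a round plug, 48 mm wide, 8 mm deep, for the box's mouth. Pale wood, dark knob, 90 g. Starts on a wrong box.
- lid_square_knob (a point): The square lid, 84 x 84 mm, sides along its x and y. Point: centre of the knob's grip band, on the axis, 36 mm above the plate's underside (so 36 mm above the top of the box it lies on); z up. Round knob 25 mm wide, band 17-35 mm above the plate's top. Plate 10 mm thick; under it a round plug, 48 mm wide, 8 mm deep, for the box's mouth. Pale wood, dark knob, 90 g. Starts on a wrong box.
- lid_oblong_knob (a point): The oblong lid, 124 mm along its x, 76 mm along y. Point: centre of the knob's grip band, on the axis, 36 mm above the plate's underside (so 36 mm above the top of the box it lies on); z up. Round knob 25 mm wide, band 17-35 mm above the plate's top. Plate 10 mm thick; under it a round plug, 48 mm wide, 8 mm deep, for the box's mouth. Pale wood, dark knob, 90 g. Starts on a wrong box.
- box_round: The round box, 118 mm in diameter (foot 125 mm), 74 mm high.  Fixed. Origin: centre of its underside, on the counter; z up. Brown wood, dark foot, carved bead band. Round mouth 64 mm wide, 40 mm or more deep, amid its flat top, alike in all boxes: any lid lies flat on any box with 8 mm play each way.
- box_square: The square box, 112 x 112 mm (foot 120 mm), 66 mm high, sides along its x and y.  Fixed. Origin: centre of its underside, on the counter; z up. Brown wood, dark foot, carved bead band. Round mouth 64 mm wide, 40 mm or more deep, amid its flat top, alike in all boxes: any lid lies flat on any box with 8 mm play each way.
- box_oblong: The oblong box, 158 mm along its x by 104 mm along its y (foot 8 mm more), 58 mm high.  Fixed. Origin: centre of its underside, on the counter; z up. Brown wood, dark foot, carved bead band. Round mouth 64 mm wide, 40 mm or more deep, amid its flat top, alike in all boxes: any lid lies flat on any box with 8 mm play each way.
- mat: A bare round plaited palm mat, 150 mm in diameter, about 5 mm thick, fixed flat on the counter: the free spot. Origin: centre of its underside, on the counter. A lid put down here stands on its plug, its knob point about 49 mm above the counter.
- gourd_mid (a point): Bystander: a small figure-of-eight bottle gourd, loose, 64 mm in diameter, 109 mm high, standing. The point is on its axis, 54 mm above its foot; z is up.
- bottle_mid (a point): Bystander: an amber glass bottle with a black cap, loose, 44 mm in diameter, 92 mm high, standing. The point is on its axis, 46 mm above its foot; z is up.
- cup_mid (a point): Bystander: a dark coconut-shell cup, open, loose, 64 mm in diameter, 58 mm high, standing. The point is on its axis, 29 mm above its foot; z is up. (A fixed stack of gourd bowls, 66 mm wide, 52 mm high, also stands among the boxes; all else is beyond x = 0.78 m or |y| = 0.5 m, under 0.28 m high.)
There are look-alikes about, which are no part of the job. What is shaped like the part that bears lid_round_knob but blue or yellow is not meant.

How it is judged:
At the end, for the whole second after the job is handed in: Each lid lies at rest on the box of its own outline: its axis within 10 mm of the box's axis, its knob no more than 3 mm above the seated height, level within 0.06 rad; the square and oblong lids' sides within 0.25 rad of the box's sides (any equivalent turn). The lids are released (horizontal distance between lid_round_knob and box_round below 0.01 m and z of lid_round_knob in the frame of box_round below 0.113 m and angle between each of lid_round_knob, lid_square_knob, lid_oblong_knob's own z axis and vertical below 0.06 rad and linear speed of each of lid_round, lid_square, lid_oblong below 0.01 m/s and horizontal distance between lid_square_knob and box_square below 0.01 m and z of lid_square_knob in the frame of box_square below 0.105 m and (angle between the x axis of lid_square and the x axis of box_square, either way round below 0.25 rad or angle between the x axis of lid_square and the y axis of box_square, either way round below 0.25 rad) and horizontal distance between lid_oblong_knob and box_oblong below 0.01 m and z of lid_oblong_knob in the frame of box_oblong below 0.097 m and angle between the x axis of lid_oblong and the x axis of box_oblong, either way round below 0.25 rad); the robot touches nothing.
It fails at once if the bottle gourd is shifted more than 30 mm or knocked over (distance of gourd_mid from where it was at the start of the episode above 0.03 m or angle between gourd_mid's own z axis and vertical above 0.5 rad).
It fails at once if the amber bottle is shifted more than 30 mm or knocked over (distance of bottle_mid from where it was at the start of the episode above 0.03 m or angle between bottle_mid's own z axis and vertical above 0.5 rad).
It fails at once if the coconut cup is shifted more than 30 mm or knocked over (distance of cup_mid from where it was at the start of the episode above 0.03 m or angle between cup_mid's own z axis and vertical above 0.5 rad).
It also fails if it takes over 112 s, if anything falls off the work surface, if the arm or the gripper's body presses on something with over 40 N, if the wrist force passes 120 N, or if a joint passes its speed limit or range.

ROBOT

A 6-joint arm with a two-finger parallel gripper is mounted at the origin on the work surface. World frame = base frame: x ahead of the robot, y to its left, z up, the work surface at z = 0. Lengths are in m, angles in rad, forces in N, time in s.
With the tool pointing down it reaches from about 0.375 to 0.9 m from the base axis. Payload 3.1 kg.
Tool frame: the origin (TCP) lies at the very end of the fingers, on their centre line; the grasp point (between the pads) lies 19 mm behind it (manip.pinch_z is the distance from the TCP to the grasp point, in m); z points along the fingers, y is the line along which they close (so a half turn about z gives the same grasp; the last joint's range is limited). The gripper opens to 85 mm and grips with 20 to 120 N. Pads are 22 mm wide; open, the fingers measure 114 mm over their backs; the gripper's body (76 mm by 85 mm) begins 54 mm behind the grasp point. The pads swing forward as they close: fully open they stand 13 mm farther back than shut.
Start: joints at [1.111, 0.527, 1.433, -0, 1.181, -0.178], TCP at [0.173, 0.601, 0.231] pointing down, gripper open.
Joint ranges: [-3.08, 3.08], [-0.75, 2.2], [0.22, 2.44], [-1.43, 4.57], [0, 2.65], [-2.85, 2.85]. Speed limits (rad/s): [2.79, 2.79, 3.14, 3.14, 3.14, 3.14].

INTERFACE

Orientations are given as a unit quaternion [x, y, z, w].
In Python, from station import manip gives the robot as it stands.
- The arm moves only by the tool servo_tool, never from a script. Its argument "commands" is one flat list of numbers, 7 for each row, row after row: the shift along the tool's x, y, z each as a share of 500 mm, from -1 to 1, then the turn, a rotation vector about the tool's x, y, z each as a share of 360 degrees, from -1 to 1, then the opening, from -1 (shut) to 1 (fully open). In form: [dx, dy, dz, rx, ry, rz, claw, dx, dy, dz, rx, ry, rz, claw, ...]. A call has 1 to 12 rows; each row shifts and turns the commanded pose from where the row before left it, along the tool's axes as they then stand; what a row does not reach is not made up. A row lasts 1/12 s, in which the tool goes at most 41.7 mm and 7.16 degrees, less where a joint would pass 70% of its speed; a pose out of reach is approached as far as the arm can. A call with a number of a shift or a turn outside -1 to 1 is refused whole. A call with a gripper value outside its range is refused whole. The fingers move at their own pace and stop on an object; "force" is the grip in N (left out, the last holds). Time passes only in rows, so rows that do not move let the fingers close. It gives the time, the measured TCP pose, the force, the opening and the grip force at its end, in the units of the state.
- manip.sense(): the state, without advancing time (a new reading comes with each control period).
- manip.snapshot(name): name is "scene" or "top" or "wrist"; returns a dict with "img" (420x560x3 uint8, red, green, blue), "mtx" (3x3 intrinsics, pixels), "world_to_cam" (4x4, takes a point from world to camera coordinates). Camera axes: x right, y up, looking along -z (the intrinsics and any distortion apply to the point x, -y, -z); pixel columns grow to the right and rows downward; lengths in m; the calibration is good to about 2 mm. A picture is of the moment at which its call begins. There is no depth.
- manip.sign_off(): hands the job in; it is judged then, once.
Trained networks look in a picture, given as the dict that the camera call returned (one of the last four; its "shot" number tells which), for a name from the list of things; names that differ only in an ending like _2 or _b are one class to them, and where a whole thing is asked for, a point or a joint stands for the part that bears it (a point fixed in the world has none). Each returns a list of dicts, best first, with "conf" (0 to 1); they miss things now and then, are a little off and sometimes report something else, mostly with a low value. They report only what shows in the picture. A call takes as long as a camera call. They do not tell look-alikes from the thing itself.
- manip.look_for(picture, query): "box" ([left, top, width, height] in pixels, round what is visible of it).
- manip.silhouettes(picture, query): "pixels" (420x560 bool, what is visible of it) and "box" ([left, top, width, height] in pixels, round what is visible of it).
The state is a dict: "t": time; "q": joint angles; "qd": joint speeds; "tau": joint torques, N m; "tcp_pos": TCP position; "tool_rot": TCP orientation; "force": force on the tool from outside, world axes, zero at the start; "ft_torque": the same for the moment, N m; "finger_gap": opening from 0.0 (shut) to 1.0 (fully open); "gripper_force": force on a finger pad.
Only numpy, scipy, OpenCV 4.12 (cv2) and the standard library are available. Lean on these libraries where they do the work, as an engineer would, in place of code of your own. Each camera call takes 0.05 s, during which the arm holds its last target. There are 200 camera calls.

## Working session

There is one attempt and no reset: what is moved stays moved. The work goes in short steps, Python scripts to look and compute and a tool call to move; the robot and the scene stay as the last step left them, time stands still between calls to the robot, and variables do not carry over. Pictures are saved under pics/ and viewed, at most 14 in all, crops included, and the job is handed in when it is done.

Besides the shell and the picture viewer there is one more tool, called after ">>>" as name(argument=value, ...), one argument or row to a line, values as JSON. servo_tool: Moves the arm, as the interface text tells. Its arguments: {"type":"object","properties":{"commands":{"type":"array"},"force":{"type":"number"}},"required":["commands"]}

```bash
mkdir -p pics; ls
python3 - <<'E'
from station import manip
import cv2
s=manip.sense();print(s['t'],s['tcp_pos'],s['tool_rot'],s['finger_gap'])
for n in ["scene","top"]:
    p=manip.snapshot(n);cv2.imwrite(f"pics/{n}0.png",p['img'][:,:,::-1])
    print(n,p['mtx'].tolist(),p['world_to_cam'].round(4).tolist(),p.keys())
    for q in ["lid_round_knob","lid_square_knob","lid_oblong_knob","box_round","box_square","box_oblong","mat","gourd_mid","bottle_mid","cup_mid"]:
        print(q,[(round(d['conf'],2),[int(v) for v in d['box']]) for d in manip.look_for(p,q)][:4])
E
```

```text
pics
0.0 [0.17284628 0.59986002 0.23033145] [ 1.39949553e-01  9.90158032e-01 -1.03872051e-03 -3.38922379e-04] 1.0036680900460733
scene [[533.2444397320911, 0.0, 281.9369288390251], [0.0, 533.2444397320911, 210.68561204753476], [0.0, 0.0, 1.0]] [[-0.879, 0.4761, -0.0243, 0.4313], [-0.2699, -0.455, 0.8486, 0.0363], [0.393, 0.7525, 0.5285, -1.4454], [0.0, 0.0, 0.0, 1.0]] dict_keys(['img', 'mtx', 'world_to_cam', 'shot'])
lid_round_knob [(0.95, [296, 182, 28, 28]), (0.81, [283, 221, 35, 31]), (0.6, [364, 238, 40, 32])]
lid_square_knob [(0.97, [207, 157, 41, 23]), (0.64, [285, 222, 35, 34])]
lid_oblong_knob [(0.72, [175, 204, 62, 32])]
box_round [(0.55, [185, 226, 52, 41])]
box_square [(0.95, [268, 227, 64, 58])]
box_oblong [(0.56, [193, 156, 71, 52])]
mat [(0.96, [264, 320, 79, 63])]
gourd_mid [(0.64, [258, 185, 20, 40])]
bottle_mid [(0.95, [231, 261, 27, 44]), (0.56, [185, 227, 52, 38])]
cup_mid [(0.88, [158, 183, 25, 22])]
top [[383.5546719093896, 0.0, 279.879730249521], [0.0, 383.5546719093896, 210.45356619460154], [0.0, 0.0, 1.0]] [[-0.0149, -0.9999, 0.0011, -0.0197], [0.9988, -0.0148, 0.0476, -0.4739], [-0.0476, 0.0018, 0.9989, -0.8425], [0.0, 0.0, 0.0, 1.0]] dict_keys(['img', 'mtx', 'world_to_cam', 'shot'])
lid_round_knob [(0.88, [315, 257, 38, 43]), (0.83, [180, 266, 36, 42]), (0.74, [210, 186, 42, 41]), (0.57, [284, 100, 43, 62])]
lid_square_knob [(0.68, [396, 177, 46, 53])]
lid_oblong_knob [(0.63, [284, 100, 46, 62])]
box_round [(0.78, [278, 111, 58, 59])]
box_square [(0.84, [200, 170, 67, 69])]
box_oblong [(0.71, [377, 162, 76, 87])]
mat [(0.9, [104, 127, 64, 63])]
gourd_mid [(0.7, [312, 202, 27, 30])]
bottle_mid [(0.72, [204, 123, 25, 27])]
cup_mid []
```

```bash
python3 -c "
import cv2
a=cv2.imread('pics/top0.png');cv2.imwrite('pics/top0b.png',cv2.resize(a[80:320,80:480],(800,480),interpolation=cv2.INTER_CUBIC))
a=cv2.imread('pics/scene0.png');cv2.imwrite('pics/scene0b.png',cv2.resize(a[110:400,120:460],(700,597),interpolation=cv2.INTER_CUBIC))"
```

```text
(no output)
```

View pics/top0b.png

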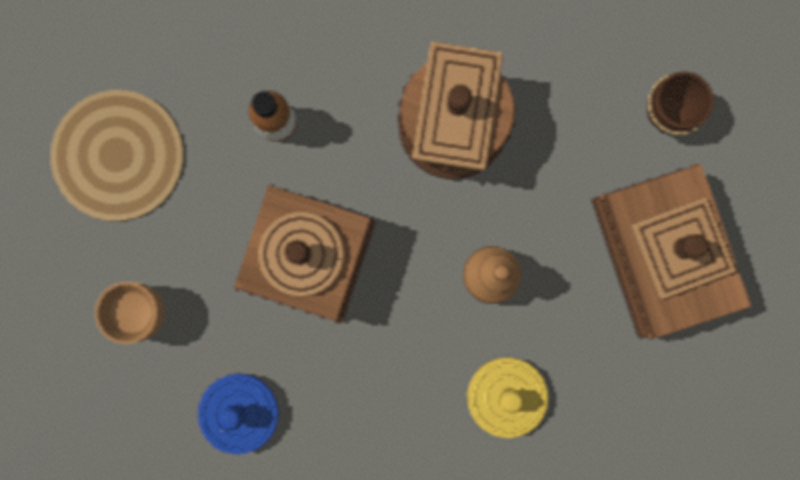

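View pics/scene0b.png

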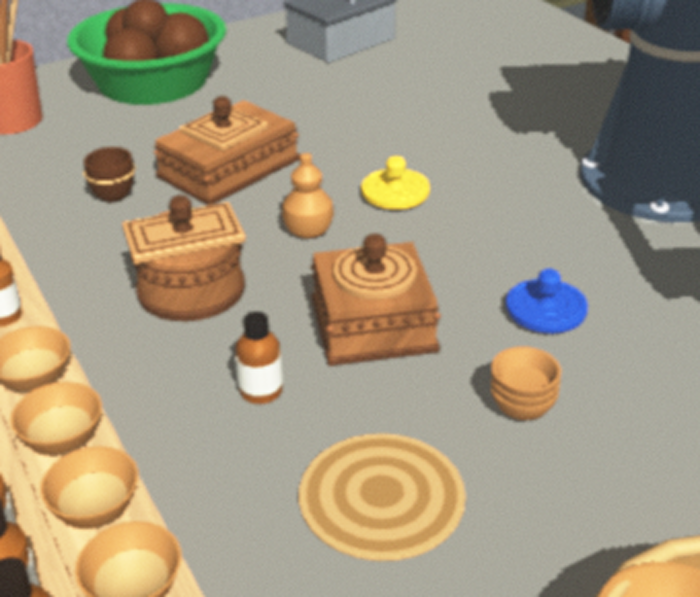

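The crops show a three-cycle of lids. Top-view pixel positions at full scale:
- **Round lid:** on the square box, about (229,206).
- **Oblong lid:** on the round box, about (308,130).
- **Square lid:** on the oblong box, about (424,203).
- **Mat:** about (138,157).

The gourd is at (326,217), the bottle at (214,137) and the cup at (420,131). The blue and yellow lids are the look-alikes.

Next I fit box and lid models to the masks in both views.

```bash
cat > h.py <<'E'
import numpy as np, cv2
from scipy.optimize import minimize
BOX={'round':(.118,.118,.074,.125,.125),'square':(.112,.112,.066,.120,.120),'oblong':(.158,.104,.058,.166,.112)}
LID={'round':(.088,.088),'square':(.084,.084),'oblong':(.124,.076)}
def proj(P,p):
    P=np.atleast_2d(P);c=p['world_to_cam'][:3,:3]@P.T+p['world_to_cam'][:3,3:]
    v=p['mtx']@(c*np.array([[1],[-1],[-1]]));return (v[:2]/v[2]).T
def ray(uv,p,z):
    "world point at height z seen at pixel uv"
    R=p['world_to_cam'][:3,:3];t=p['world_to_cam'][:3,3];o=-R.T@t
    d=R.T@(np.linalg.inv(p['mtx'])@[uv[0],uv[1],1]*[1,-1,-1]);return o+d*(z-o[2])/d[2]
def outline(shape,w,l,x,y,a):
    if shape=='round':
        s=np.linspace(0,2*np.pi,40);q=np.c_[np.cos(s)*w/2,np.sin(s)*w/2]
    else: q=np.array([[1,1],[-1,1],[-1,-1],[1,-1]])*[w/2,l/2]
    return q@np.array([[np.cos(a),np.sin(a)],[-np.sin(a),np.cos(a)]])+[x,y]
def prism(shape,w,l,x,y,a,z0,z1):
    q=outline(shape,w,l,x,y,a);return np.r_[np.c_[q,q[:,:1]*0+z0],np.c_[q,q[:,:1]*0+z1]]
def draw(img,P,p):
    cv2.fillConvexPoly(img,np.round(cv2.convexHull(proj(P,p).astype(np.float32))*256).astype(np.int32),255,cv2.LINE_AA,8)
def box_img(s,v,p):
    w,l,h,fw,fl=BOX[s];m=np.zeros((420,560),np.uint8)
    draw(m,prism(s,w,l,*v,0,h),p);draw(m,prism(s,fw,fl,*v,0,.01),p);return m
def lid_img(s,v,z,p):
    m=np.zeros((420,560),np.uint8);draw(m,prism(s,*LID[s],*v,z,z+.010),p)
    draw(m,prism('round',.025,.025,*v,z+.027,z+.045),p);draw(m,prism('round',.012,.012,*v,z+.01,z+.03),p);return m
def best(p,m,q,near):
    from station import manip
    c=[d for d in manip.silhouettes(p,q) if np.hypot(d['box'][0]+d['box'][2]/2-near[0],d['box'][1]+d['box'][3]/2-near[1])<25]
    return (c[0]['pixels'],c[0]['conf']) if c else (None,0)
def fit(f,x0):
    st=np.array([[0,0,0]]+[[.01,0,0],[0,.01,0],[0,0,.2]])
    x=np.array(x0,float)
    for _ in range(3):
        r=minimize(f,x,method='Nelder-Mead',options=dict(initial_simplex=x+st,maxiter=150,xatol=1e-4,fatol=.1));x=r.x
    return r
E
cat > m.py <<'E'
from h import *
from station import manip
ps=[manip.snapshot("top"),manip.snapshot("scene")]
st=[('square','round',(229,206),-.28),('round','oblong',(308,130),-.1),('oblong','square',(424,203),.25)]
vis=[p['img'][:,:,::-1].copy() for p in ps]
for b,l,uv,a0 in st:
    h=BOX[b][2]
    k=ray(uv,ps[0],h+.04); 
    ml,mb=[],[]
    for p in ps:
        n=proj([k[0],k[1],h+.02],p)[0]; nb=proj([k[0],k[1],h/2],p)[0]
        A,ca=best(p,0,f'lid_{l}_knob',n);B,cb=best(p,0,f'box_{b}',nb);ml.append(A);mb.append(B);print(b,l,round(ca,2),round(cb,2))
    def cl(v):
        return sum(np.abs(lid_img(l,v,h,p)/255.-m).sum() for p,m in zip(ps,ml) if m is not None)
    ab=a0+(np.pi/2 if b=='oblong' else 0); al=a0+.0
    r=fit(cl,[k[0],k[1],al])
    def cb(v):
        s=0
        for p,m,A in zip(ps,mb,ml):
            if m is None: continue
            L=lid_img(l,r.x,h,p)>128; L=L if A is None else L|A
            s+=np.abs(np.where(L,0,box_img(b,v,p)/255.-m)).sum()
        return s
    r2=fit(cb,[k[0],k[1],ab])
    print(' lid',r.x.round(4),r.fun.round(),' box',r2.x.round(4),r2.fun.round())
    for p,im in zip(ps,vis):
        for M,c in((lid_img(l,r.x,h,p),(0,0,255)),(box_img(b,r2.x,p),(0,255,0))):
            C,_=cv2.findContours((M>128).astype(np.uint8),0,1);cv2.drawContours(im,C,-1,c,1)
for q,n in (('mat',(138,157)),('gourd_mid',(326,217)),('bottle_mid',(214,137)),('cup_mid',(420,131))):
    z={'mat':.005,'gourd_mid':.04,'bottle_mid':.04,'cup_mid':.03}[q]
    print(q,ray(n,ps[0],z).round(3))
cv2.imwrite('pics/f1.png',cv2.resize(np.hstack([vis[0][80:320,80:480],vis[1][110:350,120:400]])[:, :],(800,283)) if 0 else np.vstack([cv2.resize(vis[0][90:260,170:470],(600,340)),cv2.resize(vis[1][140:300,160:360],(600,480))[:260]]))
E
python3 m.py
```

```text
square round 0.9 0.57
square round 0.71 0.95
 lid [ 0.4804  0.0767 -0.1211] 242.0  box [ 0.4824  0.076  -0.3275] 317.0
round oblong 0.9 0.83
round oblong 0.62 0.71
 lid [ 0.6317 -0.0877 -0.1579] 390.0  box [ 0.63   -0.088   0.0802] 189.0
oblong square 0.58 0.58
oblong square 0.71 0.75
 lid [ 0.4807 -0.323   0.3081] 304.0  box [ 0.4796 -0.3199  3.4581] 417.0
mat [0.599 0.292 0.005]
gourd_mid [ 0.457 -0.126  0.04 ]
bottle_mid [0.634 0.114 0.04 ]
cup_mid [ 0.643 -0.338  0.03 ]
```

View pics/f1.png

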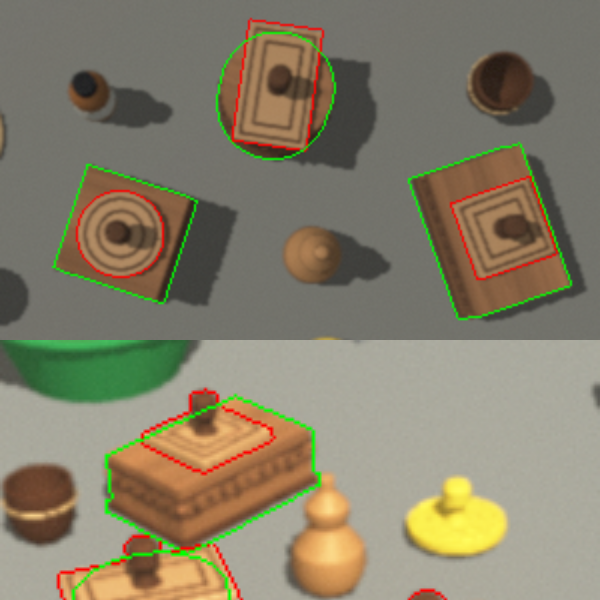

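The fits sit well on the picture: heights and outlines match in both views. The gripper goes above the round lid first.

>>> servo_tool(
  commands=[0,0,0,0,0,-0.0149,1,0,0,0,0,0,-0.0149,1,0,0,0,0,0,-0.0149,1,-0.03,-0.052,0,0,0,0,1,-0.03,-0.052,0,0,0,0,1,-0.03,-0.052,0,0,0,0,1,-0.03,-0.052,0,0,0,0,1,-0.03,-0.052,0,0,0,0,1,-0.03,-0.052,0,0,0,0,1,-0.03,-0.052,0,0,0,0,1,-0.03,-0.052,0,0,0,0,1],
  force=50,
)

```text
t: 2.72
tcp_pos: [0.2937, 0.3914, 0.2315]
tool_rot: [-0.0, 1.0, 0.0, 0.0]
force: [-0.6, -0.1, -0.1]
finger_gap: 1.001
gripper_force: 0.0
```

>>> servo_tool(
  commands=[-0.03,-0.052,0,0,0,0,1,-0.03,-0.052,0,0,0,0,1,-0.03,-0.052,0,0,0,0,1,-0.03,-0.052,0,0,0,0,1,-0.03,-0.052,0,0,0,0,1,-0.03,-0.052,0,0,0,0,1,-0.03,-0.052,0,0,0,0,1,-0.03,-0.052,0,0,0,0,1,-0.03,-0.052,0,0,0,0,1,-0.03,-0.052,0,0,0,0,1,0,0,0,0,0,0,1,0,0,0,0,0,0,1],
)

```text
t: 3.72
tcp_pos: [0.4441, 0.1313, 0.2314]
tool_rot: [0.002, 1.0, 0.0, 0.0]
force: [-0.7, 0.1, -1.0]
finger_gap: 0.996
gripper_force: 0.0
```

>>> servo_tool(
  commands=[-0.036,-0.055,0,0,0,0,1,-0.036,-0.055,0,0,0,0,1,0,0,0,0,0,0,1,0,0,0,0,0,0,1],
)

```text
t: 4.05
tcp_pos: [0.4794, 0.0775, 0.2313]
tool_rot: [0.001, 1.0, 0.0, -0.0]
force: [-0.9, 0.2, -0.6]
finger_gap: 1.001
gripper_force: 0.0
```

```bash
cat > w.py <<'E'
import sys
from h import *
from station import manip
name,l,z,x,y=sys.argv[1],sys.argv[2],*map(float,sys.argv[3:6])
p=manip.snapshot("wrist");im=p['img'][:,:,::-1].copy()
print(manip.sense()['tcp_pos'].round(4))
for d in manip.silhouettes(p,f'lid_{l}_knob')[:3]: 
    b=d['box'];print(round(d['conf'],2),[int(v) for v in b],ray((b[0]+b[2]/2,b[1]+b[3]/2),p,z).round(4))
M=lid_img(l,[x,y,float(sys.argv[6])],z,p)
C,_=cv2.findContours((M>128).astype(np.uint8),0,1);cv2.drawContours(im,C,-1,(0,0,255),1)
cv2.imwrite(f'pics/{name}.png',im)
E
python3 w.py w1 round .066 .4804 .0767 0
```

```text
[0.4784 0.0783 0.2311]
0.97 [318, 0, 96, 38] [0.3459 0.1473 0.066 ]
0.77 [225, 139, 102, 99] [0.4814 0.0777 0.066 ]
0.64 [0, 1, 87, 57] [ 0.3529 -0.1035  0.066 ]
```

View pics/w1.png

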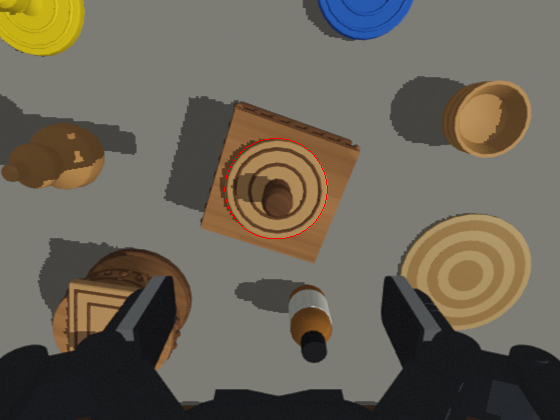

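The red outline from the fit lies on the round lid at (276,188) and the knob at (278,198) is centred, so the estimate holds. Next I descend and grip.

>>> servo_tool(
  commands=[-0.003,-0.002,0.035,0,0,0,1,0,0,0.035,0,0,0,1,0,0,0.035,0,0,0,1,0,0,0.035,0,0,0,1,0,0,0.035,0,0,0,1,0,0,0.035,0,0,0,1,0,0,0.035,0,0,0,1,0,0,0.035,0,0,0,1,0,0,0.016,0,0,0,1,0,0,0,0,0,0,1,0,0,0,0,0,0,1],
)

```text
t: 5.07
tcp_pos: [0.4801, 0.0774, 0.0834]
tool_rot: [-0.001, 1.0, 0.0, -0.0]
force: [0.4, 0.3, 0.3]
finger_gap: 1.001
gripper_force: 0.0
```

>>> servo_tool(
  commands=[0,0,0,0,0,0,-1,0,0,0,0,0,0,-1,0,0,0,0,0,0,-1,0,0,0,0,0,0,-1,0,0,0,0,0,0,-1,0,0,0,0,0,0,-1,0,0,0,0,0,0,-1,0,0,0,0,0,0,-1,0,0,0,0,0,0,-1,0,0,0,0,0,0,-1],
)

```text
t: 5.9
tcp_pos: [0.481, 0.0765, 0.084]
tool_rot: [0.0, 1.0, -0.0, 0.001]
force: [-2.0, 1.0, 5.9]
finger_gap: 0.274
gripper_force: 48.7
```

>>> servo_tool(
  commands=[0,0,-0.02,0,0,0,-1,0,0,-0.04,0,0,0,-1,0,0,-0.04,0,0,0,-1,0,0,-0.04,0,0,0,-1,0,0,-0.04,0,0,0,-1,0,0,-0.04,0,0,0,-1,0,0,0,0,0,0,-1],
)

```text
t: 6.48
tcp_pos: [0.483, 0.0764, 0.197]
tool_rot: [-0.0, 1.0, -0.0, 0.004]
force: [1.9, 0.2, -1.5]
finger_gap: 0.274
gripper_force: 49.0
```

>>> servo_tool(
  commands=[-0.0238,0.0431,0,0,0,0,-1,-0.0238,0.0431,0,0,0,0,-1,-0.0238,0.0431,0,0,0,0,-1,-0.0238,0.0431,0,0,0,0,-1,-0.0238,0.0431,0,0,0,0,-1,-0.0238,0.0431,0,0,0,0,-1,-0.0238,0.0431,0,0,0,0,-1,-0.0238,0.0431,0,0,0,0,-1,-0.0238,0.0431,0,0,0,0,-1,-0.0238,0.0431,0,0,0,0,-1,0,0,0,0,0,0,-1,0,0,0,0,0,0,-1],
)

```text
t: 7.48
tcp_pos: [0.5991, 0.2928, 0.1916]
tool_rot: [-0.001, 1.0, -0.0, -0.001]
force: [-0.7, -0.3, -2.0]
finger_gap: 0.272
gripper_force: 49.2
```

Run:
```python
from station import manip
import cv2
s=manip.sense();print(s['tcp_pos'],s['finger_gap'],s['gripper_force'])
a=manip.snapshot('top')['img'][:,:,::-1];b=manip.snapshot('scene')['img'][:,:,::-1]
import numpy as np
cv2.imwrite('pics/c1.png',cv2.resize(np.hstack([a[40:320,80:480],b[110:390,120:460]]),(800,303)))
```

```text
[0.59911328 0.29277152 0.19161281] 0.27164739666848065 49.20397996902466
```

View pics/c1.png

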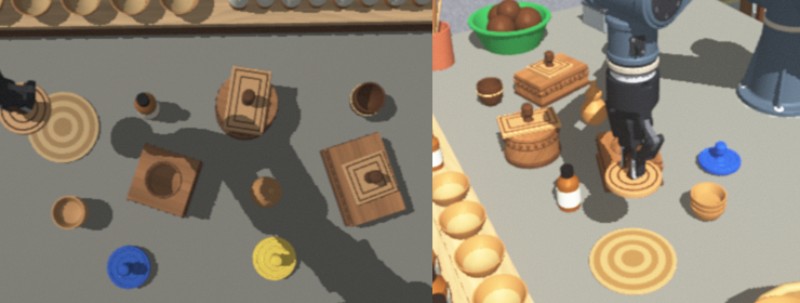

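The lid is held and above the mat. I lower it now.

>>> servo_tool(
  commands=[0,0,0.04,0,0,0,-1,0,0,0.04,0,0,0,-1,0,0,0.04,0,0,0,-1,0,0,0.04,0,0,0,-1,0,0,0.04,0,0,0,-1,0,0,0.04,0,0,0,-1,0,0,0.04,0,0,0,-1,0,0,0.015,0,0,0,-1,0,0,0.01,0,0,0,-1,0,0,0.01,0,0,0,-1,0,0,0,0,0,0,-1,0,0,0,0,0,0,-1],
)

```text
t: 8.58
tcp_pos: [0.6002, 0.292, 0.0366]
tool_rot: [0.0, 1.0, 0.0, 0.001]
force: [0.3, 0.4, -1.9]
finger_gap: 0.271
gripper_force: 49.2
```

>>> servo_tool(
  commands=[0,0,0.005,0,0,0,-1,0,0,0.005,0,0,0,-1,0,0,0,0,0,0,-1,0,0,0,0,0,0,-1],
)

```text
t: 8.92
tcp_pos: [0.5996, 0.2921, 0.031]
tool_rot: [-0.0, 1.0, 0.0, 0.0]
force: [-0.6, -1.0, -1.2]
finger_gap: 0.271
gripper_force: 49.2
```

>>> servo_tool(
  commands=[0,0,0.003,0,0,0,-1,0,0,0,0,0,0,1,0,0,0,0,0,0,1,0,0,0,0,0,0,1,0,0,0,0,0,0,1,0,0,0,0,0,0,1,0,0,0,0,0,0,1,0,0,0,0,0,0,1,0,0,-0.02,0,0,0,1,0,0,-0.04,0,0,0,1,0,0,-0.05,0,0,0,1,0,0,-0.05,0,0,0,1],
)

```text
t: 9.92
tcp_pos: [0.5993, 0.2919, 0.1102]
tool_rot: [0.0, 1.0, -0.0, -0.001]
force: [0.3, 0.0, -0.0]
finger_gap: 0.998
gripper_force: 0.0
```

>>> servo_tool(
  commands=[0,0,-0.05,0,0,0,1,0,0,-0.06,0,0,0,1,0,0,-0.06,0,0,0,1,0.012,-0.061,0,0,0,0,1,0.012,-0.061,0,0,0,0,1,0.012,-0.061,0,0,0,0,1,0.012,-0.061,0,0,0,0,1,0.012,-0.061,0,0,0,0,1,0.012,-0.061,0,0,0,0,1,0.012,-0.061,0,0,0,0,1,0.012,-0.061,0,0,0,0,1,0.012,-0.061,0,0,0,0,1],
)

```text
t: 10.92
tcp_pos: [0.5453, 0.0162, 0.1952]
tool_rot: [-0.0, 1.0, -0.0, 0.001]
force: [0.2, -1.4, 0.6]
finger_gap: 0.997
gripper_force: 0.0
```

>>> servo_tool(
  commands=[0.012,-0.061,0,0,0,0,1,0.012,-0.061,0,0,0,0,1,0.012,-0.061,0,0,0,0,1,0.012,-0.061,0,0,0,0,1,0.012,-0.061,0,0,0,0,1,0.012,-0.061,0,0,0,0,1,0.012,-0.061,0,0,0,0,1,0.012,-0.061,0,0,0,0,1,0.012,-0.061,0,0,0,0,1,0.012,-0.061,0,0,0,0,1,0,0,0,0,0,0,1,0,0,0,0,0,0,1],
)

```text
t: 11.92
tcp_pos: [0.4854, -0.2892, 0.195]
tool_rot: [0.002, 1.0, -0.0, 0.0]
force: [0.0, 0.8, -0.5]
finger_gap: 0.998
gripper_force: 0.0
```

>>> servo_tool(
  commands=[0.009,-0.034,0,0,0,0,1,0,-0.034,0,0,0,0,1,0,0,0,0,0,0,1,0,0,0,0,0,0,1],
)

```text
t: 12.25
tcp_pos: [0.4816, -0.3215, 0.1946]
tool_rot: [0.0, 1.0, 0.0, 0.0]
force: [0.5, 0.5, 0.0]
finger_gap: 0.996
gripper_force: 0.0
```

```bash
python3 w.py w2 square .058 .4807 -.323 .308; python3 -c "
from station import manip
print(manip.sense()['q'])"
```

```text
[ 0.4814 -0.3208  0.1944]
0.79 [212, 131, 129, 129] [ 0.4817 -0.3209  0.058 ]
[-7.80739605e-01  5.10356044e-01  1.58982467e+00  5.01240083e-04
  1.04238004e+00 -2.35241636e+00]
```

View pics/w2.png

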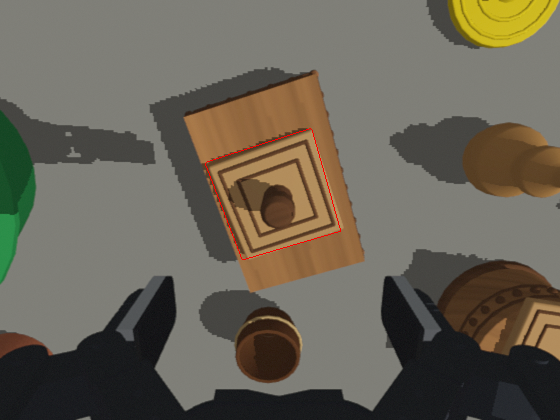

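The fitted outline lies on the square lid within a pixel or two, with the knob at (278,207). I descend and grip.

>>> servo_tool(
  commands=[0,-0.002,0.035,0,0,0,1,0,0,0.035,0,0,0,1,0,0,0.035,0,0,0,1,0,0,0.035,0,0,0,1,0,0,0.035,0,0,0,1,0,0,0.035,0,0,0,1,0,0,0.02,0,0,0,1,0,0,0.007,0,0,0,1,0,0,0,0,0,0,1,0,0,0,0,0,0,1],
)

```text
t: 13.18
tcp_pos: [0.4817, -0.3225, 0.0763]
tool_rot: [-0.0, 1.0, -0.0, 0.0]
force: [0.3, 0.2, 0.2]
finger_gap: 0.998
gripper_force: 0.0
```

>>> servo_tool(
  commands=[0,0,0,0,0,0,-1,0,0,0,0,0,0,-1,0,0,0,0,0,0,-1,0,0,0,0,0,0,-1,0,0,0,0,0,0,-1,0,0,0,0,0,0,-1,0,0,0,0,0,0,-1,0,0,0,0,0,0,-1,0,0,0,0,0,0,-1,0,0,0,0,0,0,-1],
)

```text
t: 14.02
tcp_pos: [0.4815, -0.3228, 0.0764]
tool_rot: [-0.0, 1.0, -0.0, 0.0]
force: [-0.3, 0.1, 5.6]
finger_gap: 0.268
gripper_force: 48.8
```

>>> servo_tool(
  commands=[0,0,-0.02,0,0,0,-1,0,0,-0.04,0,0,0,-1,0,0,-0.04,0,0,0,-1,0,0,-0.04,0,0,0,-1,0,0,-0.04,0,0,0,-1,0,0,-0.04,0,0,0,-1,0,0,-0.02,0,0,0,-1,0,0,0,0,0,0,-1],
)

```text
t: 14.68
tcp_pos: [0.4823, -0.3234, 0.1983]
tool_rot: [-0.0, 1.0, -0.002, 0.002]
force: [0.4, -1.1, -0.8]
finger_gap: 0.274
gripper_force: 49.0
```

>>> servo_tool(
  commands=[0,0.0666,0,0,0,0,-1,0,0.0666,0,0,0,0,-1,0,0.0666,0,0,0,0,-1,0,0.0666,0,0,0,0,-1,0,0.0666,0,0,0,0,-1,0,0.0666,0,0,0,0,-1,0,0.0666,0,0,0,0,-1,0,0.0666,0,0,0,0,-1,0,0.0666,0,0,0,0,-1,0,0.0666,0,0,0,0,-1,0,0.0666,0,0,0,0,-1,0,0.0666,0,0,0,0,-1],
)

```text
t: 15.68
tcp_pos: [0.48, 0.0788, 0.1946]
tool_rot: [0.0, 1.0, 0.0, -0.001]
force: [0.2, -0.5, -0.6]
finger_gap: 0.272
gripper_force: 49.1
```

>>> servo_tool(
  commands=[0,0,0,0,0,0.0145,-1,0,0,0,0,0,0.0145,-1,0,0,0,0,0,0.0145,-1,0,0,0,0,0,0.0145,-1,0,0,0,0,0,0.0145,-1,0,0,0,0,0,0.0145,-1,0,0,0,0,0,0.0145,-1,0,0,0,0,0,0,-1,0,0,0,0,0,0,-1],
)

```text
t: 16.43
tcp_pos: [0.4804, 0.0772, 0.1949]
tool_rot: [0.312, 0.95, -0.0, -0.001]
force: [-0.4, 0.1, -1.7]
finger_gap: 0.273
gripper_force: 49.2
```

```bash
cat > c.py <<'E'
# hold-check: predicted outlines of the held lid and the target box over the scene and top views
import sys
from h import *
from station import manip
from scipy.spatial.transform import Rotation as R
name,l,la,bx,by,ba=sys.argv[1],sys.argv[2],*map(float,sys.argv[3:7])
s=manip.sense();t=s['tcp_pos'];o=[]
yaw=R.from_quat(s['tool_rot']).as_matrix()[:,1];print(t.round(4),'tool y deg',np.degrees(np.arctan2(yaw[1],yaw[0])).round(2))
for n in('top','scene'):
    p=manip.snapshot(n);im=p['img'][:,:,::-1].copy()
    for M,c in((lid_img(l,[t[0],t[1],la],t[2]+.018-.036,p),(0,0,255)),(box_img(l,[bx,by,ba],p),(0,255,0))):
        C,_=cv2.findContours((M>128).astype(np.uint8),0,1);cv2.drawContours(im,C,-1,c,1)
    q=proj([bx,by,.1],p)[0].astype(int);y,x=np.clip(q[1]-75,0,270),np.clip(q[0]-100,0,360);o.append(cv2.resize(im[y:y+150,x:x+200],(400,300)))
cv2.imwrite(f'pics/{name}.png',np.hstack(o))
E
python3 c.py c2 square -.3275 .4824 .076 -.3275
```

```text
[0.4804 0.0772 0.1949] tool y deg 53.6
```

View pics/c2.png

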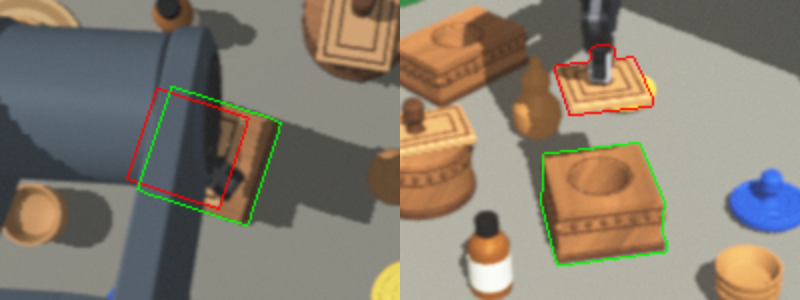

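The held square lid and the square box both match their outlines: lid at (603,85), box at (600,200) in the right-hand crop. I lower it in.

>>> servo_tool(
  commands=[-0.0045,0,0.04,0,0,0,-1,0,0,0.04,0,0,0,-1,0,0,0.04,0,0,0,-1,0,0,0.04,0,0,0,-1,0,0,0.04,0,0,0,-1,0,0,0.006,0,0,0,-1,0,0,0.005,0,0,0,-1,0,0,0.005,0,0,0,-1,0,0,0,0,0,0,-1,0,0,0,0,0,0,-1],
)

```text
t: 17.37
tcp_pos: [0.4837, 0.0758, 0.0887]
tool_rot: [0.313, 0.95, 0.0, 0.001]
force: [0.1, 0.1, -0.2]
finger_gap: 0.272
gripper_force: 49.2
```

>>> servo_tool(
  commands=[0.001,0,0.004,0,0,0,-1,0,0,0.004,0,0,0,-1,0,0,0.001,0,0,0,-1,0,0,0,0,0,0,-1],
)

```text
t: 17.7
tcp_pos: [0.4831, 0.0761, 0.0843]
tool_rot: [0.313, 0.95, 0.0, 0.001]
force: [-0.7, 0.2, 6.0]
finger_gap: 0.271
gripper_force: 50.0
```

>>> servo_tool(
  commands=[0,0,0,0,0,0,1,0,0,0,0,0,0,1,0,0,0,0,0,0,1,0,0,0,0,0,0,1,0,0,0,0,0,0,1,0,0,0,0,0,0,1,0,0,0,0,0,0,1,0,0,-0.02,0,0,0,1,0,0,-0.05,0,0,0,1,0,0,-0.05,0,0,0,1,0,0,-0.06,0,0,0,1,0,0,-0.05,0,0,0,1],
)

```text
t: 18.7
tcp_pos: [0.4826, 0.0761, 0.2005]
tool_rot: [0.313, 0.95, 0.0, 0.0]
force: [0.2, 0.0, 0.9]
finger_gap: 0.999
gripper_force: 0.0
```

>>> servo_tool(
  commands=[-0.0542,-0.0109,0,0,0,0,1,-0.0542,-0.0109,0,0,0,0,1,-0.0542,-0.0109,0,0,0,0,1,-0.0542,-0.0109,0,0,0,0,1,-0.0542,-0.0109,0,0,0,0,1,-0.0542,-0.0109,0,0,0,0,1,-0.0542,-0.0109,0,0,0,0,1,-0.0542,-0.0109,0,0,0,0,1,0,0,0,0,0,0,1,0,0,0,0,0,0,1],
)

```text
t: 19.53
tcp_pos: [0.6313, -0.0892, 0.1986]
tool_rot: [0.314, 0.949, 0.0, 0.0]
force: [0.1, 0.4, -0.1]
finger_gap: 0.999
gripper_force: 0.0
```

```bash
python3 w.py w3 oblong .074 .6317 -.0877 -.158
```

```text
[ 0.6302 -0.088   0.1983]
0.96 [193, 102, 162, 186] [ 0.627  -0.0879  0.074 ]
```

View pics/w3.png

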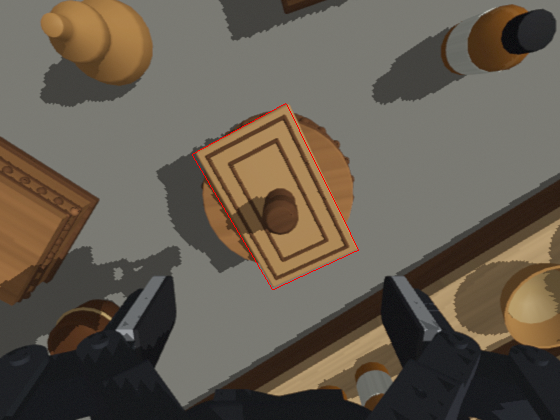

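The outline lies on the oblong lid, with the knob at (281,212) on the grasp line. Descend, grip, lift.

>>> servo_tool(
  commands=[-0.001,0,0.035,0,0,0,1,0,0,0.035,0,0,0,1,0,0,0.035,0,0,0,1,0,0,0.035,0,0,0,1,0,0,0.035,0,0,0,1,0,0,0.025,0,0,0,1,0,0,0.012,0,0,0,1,0,0,0,0,0,0,1,0,0,0,0,0,0,1],
)

```text
t: 20.38
tcp_pos: [0.6313, -0.0879, 0.0927]
tool_rot: [0.313, 0.95, 0.0, 0.0]
force: [0.2, 0.3, -0.1]
finger_gap: 0.999
gripper_force: 0.0
```

>>> servo_tool(
  commands=[0,0,0,0,0,0,-1,0,0,0,0,0,0,-1,0,0,0,0,0,0,-1,0,0,0,0,0,0,-1,0,0,0,0,0,0,-1,0,0,0,0,0,0,-1,0,0,0,0,0,0,-1,0,0,0,0,0,0,-1,0,0,0,0,0,0,-1,0,0,0,0,0,0,-1],
)

```text
t: 21.22
tcp_pos: [0.6316, -0.0885, 0.0929]
tool_rot: [0.313, 0.95, -0.0, 0.001]
force: [-0.8, 0.2, 5.4]
finger_gap: 0.272
gripper_force: 49.0
```

>>> servo_tool(
  commands=[0,0,-0.02,0,0,0,-1,0,0,-0.04,0,0,0,-1,0,0,-0.04,0,0,0,-1,0,0,-0.04,0,0,0,-1,0,0,-0.04,0,0,0,-1,0,0,-0.04,0,0,0,-1,0,0,0,0,0,0,-1,0,0,0,0,0,0,-1],
)

```text
t: 21.88
tcp_pos: [0.6316, -0.0884, 0.203]
tool_rot: [0.313, 0.95, 0.0, 0.001]
force: [-0.2, -0.2, -1.7]
finger_gap: 0.274
gripper_force: 49.0
```

>>> servo_tool(
  commands=[-0.0033,-0.0614,0,0,0,0,-1,-0.0033,-0.0614,0,0,0,0,-1,-0.0033,-0.0614,0,0,0,0,-1,-0.0033,-0.0614,0,0,0,0,-1,-0.0033,-0.0614,0,0,0,0,-1,-0.0033,-0.0614,0,0,0,0,-1,-0.0033,-0.0614,0,0,0,0,-1,-0.0033,-0.0614,0,0,0,0,-1,-0.0033,-0.0614,0,0,0,0,-1,0,0,0,0,0,0,-1],
)

```text
t: 22.72
tcp_pos: [0.4752, -0.3231, 0.2003]
tool_rot: [0.316, 0.949, -0.001, -0.002]
force: [0.4, -0.3, -2.8]
finger_gap: 0.272
gripper_force: 49.2
```

>>> servo_tool(
  commands=[0,0,0,0,0,-0.0151,-1,0,0,0,0,0,-0.0151,-1,0,0,0,0,0,-0.0151,-1,0,0,0,0,0,-0.0151,-1,0,0,0,0,0,-0.0151,-1,0,0,0,0,0,0,-1,0,0,0,0,0,0,-1],
)

```text
t: 23.3
tcp_pos: [0.4782, -0.3181, 0.2008]
tool_rot: [0.083, 0.997, 0.001, -0.001]
force: [-0.6, -0.1, 0.1]
finger_gap: 0.273
gripper_force: 49.2
```

```bash
python3 c.py c3 oblong .3165 .4796 -.3199 .3165
```

```text
[ 0.4782 -0.3181  0.2008] tool y deg 80.52
```

View pics/c3.png

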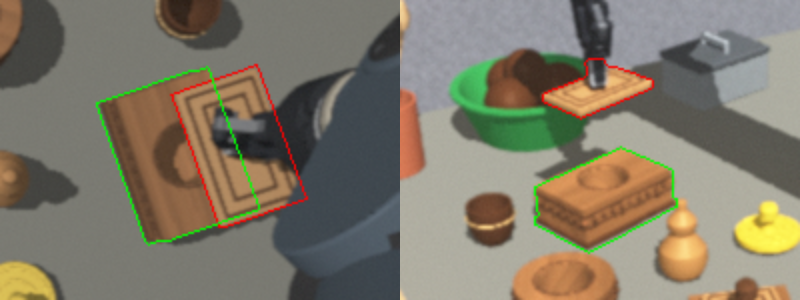

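The held oblong lid and the oblong box both match their outlines and run parallel: lid at (600,90), box at (605,198). Lower it in.

>>> servo_tool(
  commands=[-0.0034,-0.003,0.04,0,0,0,-1,0,0,0.04,0,0,0,-1,0,0,0.04,0,0,0,-1,0,0,0.04,0,0,0,-1,0,0,0.04,0,0,0,-1,0,0,0.028,0,0,0,-1,0,0,0.005,0,0,0,-1,0,0,0.005,0,0,0,-1,0,0,0,0,0,0,-1,0,0,0,0,0,0,-1],
)

```text
t: 24.23
tcp_pos: [0.4807, -0.3214, 0.0842]
tool_rot: [0.082, 0.997, -0.001, 0.001]
force: [0.4, -0.2, -0.8]
finger_gap: 0.271
gripper_force: 49.2
```

>>> servo_tool(
  commands=[0.001,0.002,0.005,0,0,0,-1,0,0,0.005,0,0,0,-1,0,0,0.004,0,0,0,-1,0,0,0,0,0,0,-1,0,0,0,0,0,0,-1],
)

```text
t: 24.65
tcp_pos: [0.48, -0.32, 0.0769]
tool_rot: [0.082, 0.997, -0.0, 0.0]
force: [-0.8, 1.1, 3.1]
finger_gap: 0.275
gripper_force: 49.7
```

>>> servo_tool(
  commands=[0,0,0,0,0,0,1,0,0,0,0,0,0,1,0,0,0,0,0,0,1,0,0,0,0,0,0,1,0,0,0,0,0,0,1,0,0,0,0,0,0,1,0,0,0,0,0,0,1,0,0,-0.02,0,0,0,1,0,0,-0.05,0,0,0,1,0,0,-0.07,0,0,0,1,0,0,-0.06,0,0,0,1,0,0,-0.05,0,0,0,1],
)

```text
t: 25.65
tcp_pos: [0.4802, -0.3202, 0.2043]
tool_rot: [0.082, 0.997, -0.001, 0.001]
force: [0.4, -1.1, 0.1]
finger_gap: 1.002
gripper_force: 0.0
```

>>> servo_tool(
  commands=[-0.0017,0.0623,0,0,0,0,1,-0.0017,0.0623,0,0,0,0,1,-0.0017,0.0623,0,0,0,0,1,-0.0017,0.0623,0,0,0,0,1,-0.0017,0.0623,0,0,0,0,1,-0.0017,0.0623,0,0,0,0,1,-0.0017,0.0623,0,0,0,0,1,-0.0017,0.0623,0,0,0,0,1,-0.0017,0.0623,0,0,0,0,1,-0.0017,0.0623,0,0,0,0,1],
)

```text
t: 26.48
tcp_pos: [0.5389, -0.0123, 0.2022]
tool_rot: [0.082, 0.997, -0.0, 0.0]
force: [0.9, -0.8, -0.3]
finger_gap: 1.003
gripper_force: 0.0
```

>>> servo_tool(
  commands=[-0.0017,0.0623,0,0,0,0,1,-0.0017,0.0623,0,0,0,0,1,-0.0017,0.0623,0,0,0,0,1,-0.0017,0.0623,0,0,0,0,1,-0.0017,0.0623,0,0,0,0,1,-0.0017,0.0623,0,0,0,0,1,-0.0017,0.0623,0,0,0,0,1,-0.0017,0.0623,0,0,0,0,1,-0.0017,0.0623,0,0,0,0,1,-0.0017,0.0623,0,0,0,0,1,0,0,0,0,0,0,1,0,0,0,0,0,0,1],
)

```text
t: 27.48
tcp_pos: [0.5975, 0.2937, 0.2017]
tool_rot: [0.08, 0.997, -0.0, 0.0]
force: [-0.7, -0.2, -0.0]
finger_gap: 1.001
gripper_force: 0.0
```

```bash
python3 w.py w4 round .013 .5996 .2921 0
```

```text
[0.5973 0.2923 0.2015]
0.97 [227, 139, 98, 89] [0.6003 0.2933 0.013 ]
```

View pics/w4.png

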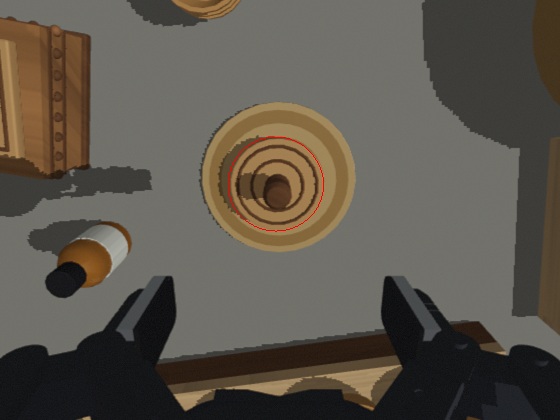

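The round lid is on the mat where expected, knob at (277,191). Descend, grip, lift.

>>> servo_tool(
  commands=[-0.004,0,0.04,0,0,0,1,0,0,0.04,0,0,0,1,0,0,0.04,0,0,0,1,0,0,0.04,0,0,0,1,0,0,0.04,0,0,0,1,0,0,0.04,0,0,0,1,0,0,0.04,0,0,0,1,0,0,0.04,0,0,0,1,0,0,0.02,0,0,0,1,0,0,0,0,0,0,1,0,0,0,0,0,0,1],
)

```text
t: 28.5
tcp_pos: [0.5999, 0.2908, 0.0314]
tool_rot: [0.082, 0.997, -0.0, -0.0]
force: [0.1, 0.3, 0.8]
finger_gap: 1.0
gripper_force: 0.0
```

>>> servo_tool(
  commands=[0,0,0,0,0,0,-1,0,0,0,0,0,0,-1,0,0,0,0,0,0,-1,0,0,0,0,0,0,-1,0,0,0,0,0,0,-1,0,0,0,0,0,0,-1,0,0,0,0,0,0,-1,0,0,0,0,0,0,-1,0,0,0,0,0,0,-1,0,0,0,0,0,0,-1],
)

```text
t: 29.33
tcp_pos: [0.6003, 0.2922, 0.0322]
tool_rot: [0.081, 0.997, 0.0, 0.001]
force: [-0.6, -0.4, 5.6]
finger_gap: 0.272
gripper_force: 49.1
```

>>> servo_tool(
  commands=[0,0,-0.02,0,0,0,-1,0,0,-0.04,0,0,0,-1,0,0,-0.05,0,0,0,-1,0,0,-0.05,0,0,0,-1,0,0,-0.05,0,0,0,-1,0,0,-0.05,0,0,0,-1,0,0,-0.05,0,0,0,-1,0,0,-0.04,0,0,0,-1,0,0,0,0,0,0,-1,0,0,0,0,0,0,-1],
)

```text
t: 30.17
tcp_pos: [0.6, 0.2918, 0.2071]
tool_rot: [0.082, 0.997, 0.0, 0.001]
force: [0.0, -0.4, -2.1]
finger_gap: 0.271
gripper_force: 49.2
```

>>> servo_tool(
  commands=[-0.0154,-0.0616,0,0,0,0,-1,-0.0154,-0.0616,0,0,0,0,-1,-0.0154,-0.0616,0,0,0,0,-1,-0.0154,-0.0616,0,0,0,0,-1,-0.0154,-0.0616,0,0,0,0,-1,-0.0154,-0.0616,0,0,0,0,-1,-0.0154,-0.0616,0,0,0,0,-1,-0.0154,-0.0616,0,0,0,0,-1,-0.0154,-0.0616,0,0,0,0,-1,-0.0154,-0.0616,0,0,0,0,-1,-0.0154,-0.0616,0,0,0,0,-1,-0.0154,-0.0616,0,0,0,0,-1],
)

```text
t: 31.17
tcp_pos: [0.6291, -0.089, 0.2034]
tool_rot: [0.082, 0.997, 0.001, -0.003]
force: [0.2, 0.0, -1.1]
finger_gap: 0.273
gripper_force: 49.3
```

>>> servo_tool(
  commands=[0,0,0,0,0,0,-1,0,0,0,0,0,0,-1],
)

```text
t: 31.33
tcp_pos: [0.6295, -0.0896, 0.2036]
tool_rot: [0.083, 0.997, 0.001, -0.002]
force: [-0.7, 1.2, -1.4]
finger_gap: 0.271
gripper_force: 49.4
```

```bash
python3 c.py c4 round 0 .630 -.088 0
```

```text
[ 0.6295 -0.0896  0.2036] tool y deg 80.44
```

View pics/c4.png

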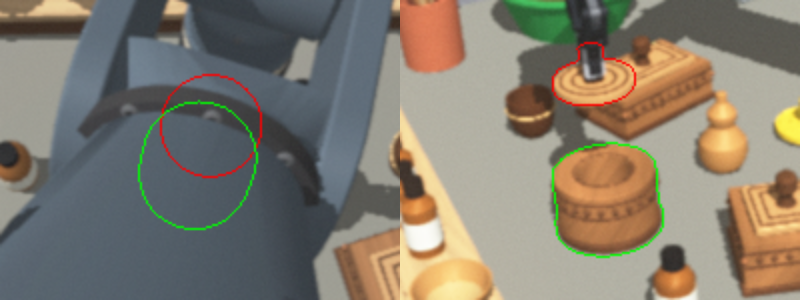

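The round lid at (593,78) and the round box at (607,200) match their outlines; the other two lids look seated. Lower it in.

>>> servo_tool(
  commands=[-0.001,0.003,0.04,0,0,0,-1,0,0,0.04,0,0,0,-1,0,0,0.04,0,0,0,-1,0,0,0.04,0,0,0,-1,0,0,0.03,0,0,0,-1,0,0,0.005,0,0,0,-1,0,0,0.005,0,0,0,-1,0,0,0.006,0,0,0,-1,0,0,0.006,0,0,0,-1,0,0,0,0,0,0,-1,0,0,0,0,0,0,-1],
)

```text
t: 32.35
tcp_pos: [0.632, -0.0865, 0.101]
tool_rot: [0.082, 0.997, -0.0, 0.001]
force: [0.3, -0.5, -1.4]
finger_gap: 0.27
gripper_force: 49.4
```

>>> servo_tool(
  commands=[0.002,-0.002,0.004,0,0,0,-1,0,0,0.005,0,0,0,-1,0,0,0.004,0,0,0,-1,0,0,0.003,0,0,0,-1,0,0,0,0,0,0,-1,0,0,0,0,0,0,-1],
)

```text
t: 32.85
tcp_pos: [0.6305, -0.0875, 0.0941]
tool_rot: [0.082, 0.997, -0.0, 0.0]
force: [-3.5, 1.3, 8.9]
finger_gap: 0.271
gripper_force: 50.4
```

>>> servo_tool(
  commands=[0,0,0,0,0,0,1,0,0,0,0,0,0,1,0,0,0,0,0,0,1,0,0,0,0,0,0,1,0,0,0,0,0,0,1,0,0,0,0,0,0,1,0,0,0,0,0,0,1,0,0,-0.02,0,0,0,1,0,0,-0.05,0,0,0,1,0,0,-0.06,0,0,0,1,0,0,-0.06,0,0,0,1,0,0,-0.05,0,0,0,1],
)

```text
t: 33.85
tcp_pos: [0.6309, -0.0875, 0.2151]
tool_rot: [0.082, 0.997, -0.0, 0.001]
force: [1.1, -0.3, -0.8]
finger_gap: 0.999
gripper_force: 0.0
```

>>> servo_tool(
  commands=[0,0.06,0,0,0,0,1,0,0.06,0,0,0,0,1,0,0.06,0,0,0,0,1,0,0.06,0,0,0,0,1,0,0.06,0,0,0,0,1,0,0.06,0,0,0,0,1,0,0.06,0,0,0,0,1,0,0.06,0,0,0,0,1,0,0.06,0,0,0,0,1,0,0.06,0,0,0,0,1,0,0.06,0,0,0,0,1,0,0.06,0,0,0,0,1],
)

```text
t: 34.85
tcp_pos: [0.689, 0.2694, 0.2132]
tool_rot: [0.081, 0.997, 0.0, 0.0]
force: [-0.1, 0.2, 0.0]
finger_gap: 0.999
gripper_force: 0.0
```

Run:
```python
from h import *
from station import manip
F={'square':(.4824,.076,-.3275),'round':(.63,-.088,0),'oblong':(.4796,-.3199,.3165)}
ps=[manip.snapshot(n) for n in('top','scene')];vis=[p['img'][:,:,::-1].copy() for p in ps]
for l,b in F.items():
    h=BOX[l][2];ml=[best(p,0,f'lid_{l}_knob',proj([b[0],b[1],h+.02],p)[0]) for p in ps]
    r=fit(lambda v:sum(np.abs(lid_img(l,v,h,p)/255.-m[0]).sum() for p,m in zip(ps,ml) if m[0] is not None),b)
    print(l,(r.x-b).round(4),r.fun.round(),[round(m[1],2) for m in ml])
    for p,im in zip(ps,vis):
        C,_=cv2.findContours((lid_img(l,b,h,p)>128).astype(np.uint8),0,1);cv2.drawContours(im,C,-1,(0,0,255),1)
cv2.imwrite('pics/end.png',np.hstack([cv2.resize(vis[0][90:270,180:460],(420,270)),cv2.resize(vis[1][145:300,150:340],(380,310))[:270]]))
```

```text
square [ 0.0001 -0.0011  0.0138] 346.0 [0.61, 0.64]
round [-0.0005  0.0009  0.1476] 204.0 [0.82, 0.85]
oblong [-0.0003  0.0005 -0.0142] 919.0 [0.67, 0.69]
```

View pics/end.png

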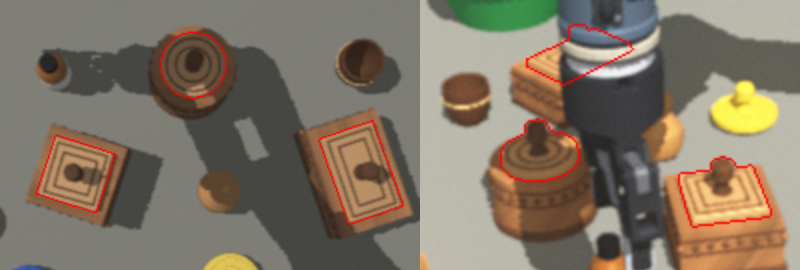

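The last picture shows all three lids on the target outlines (1 mm, 0.014 rad), the bystanders standing and the gripper clear. I hand the job in.

```bash
python3 -c "
from station import manip
print(manip.sign_off())"
```

```text
the job is handed in; nothing more can be done
None
```

I put all three lids back on their own boxes and handed the job in; my last check put each within about 1 mm and 0.02 rad of its box, with the gourd, bottle and cup still standing, but sign-off returned no verdict.

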